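# Shut and lock the incubator lid with its quarter-turn fastener

## Robot

A 6-joint arm with a two-finger parallel gripper is mounted at the origin on a cart in front of the work surface, level with it; the furniture and walls round the work are solid. World frame = base frame: x ahead of the robot, y to its left, z up, the work surface at z = 0. Lengths are in mm, angles in degrees, forces in N, time in s.
With the tool pointing down it reaches from about 350 to 850 mm from the base axis. Payload 8.1 kg.
Tool frame: the origin (TCP) lies between the finger pads; the fingertips stand 25 mm ahead of it and the grasp point (between the pads) lies 6 mm ahead of it (r.tcp_to_tips is the distance from the TCP to the fingertips, in mm); z points along the fingers, y is the line along which they close (so a half turn about z gives the same grasp; the last joint's range is limited). The gripper opens to 85 mm and grips with 20 to 120 N. Pads are 22 mm wide; open, the fingers measure 114 mm over their backs; the gripper's body (76 mm by 85 mm) begins 54 mm behind the grasp point. The pads swing forward as they close: fully open they stand 13 mm farther back than shut.
Start: joints at [72.456, 7.471, 85.268, -0, 87.261, -4.893], TCP at [131.384, 585.443, 256.292] pointing down, gripper open.
Joint ranges: [-169.43, 169.43], [-51.17, 129.36], [1.28, 143.12], [-76.62, 256.62], [0, 156.53], [-152.29, 152.29]. Speed limits (degrees/s): [136.94, 136.94, 159.86, 180, 180, 180].

## Interface

Orientations are given as [roll, pitch, yaw] about the fixed x, y, z axes, in that order (R = Rz(yaw) Ry(pitch) Rx(roll)).
In Python, from bench import r gives the robot as it stands.
- The arm moves only by the tool apply_moves, never from a script. Its arguments are lists of equal length, an entry for each row: "angular": the turn, a rotation vector about the world's x, y, z in units of 8 degrees (1.0 is 8 degrees), a list of three; "travel": the shift along the world's x, y, z in units of 40 mm (1.0 is 40 mm), a list of three; "jaw": the opening, from 0 (shut) to 1 (fully open). A call has 1 to 20 rows; each row shifts and turns the commanded pose from where the row before left it; what a row does not reach is not made up. A row lasts 1/8 s, in which the tool goes at most 62.5 mm and 10.7 degrees, less where a joint would pass 70% of its speed; a pose out of reach is approached as far as the arm can. A call is refused whole if a number of a shift passes 1 or a number of a turn 1, either way. A call with a gripper value outside its range is refused whole. The fingers move at their own pace and stop on an object; "force" is the grip in N (left out, the last holds). Time passes only in rows, so rows that do not move let the fingers close. It gives the time, the measured TCP pose, the force, the opening and the grip force at its end, in the units of the state.
- r.sense(): the state, without advancing time (a new reading comes with each control period).
- r.snapshot(name): name is "scene" or "top"; returns a dict with "color" (384x512x3 uint8, red, green, blue), "fx", "fy", "cx", "cy" (pixels), "R" (3x3) and "t" (3): a world point X has camera coordinates R X + t. Camera axes: x right, y down, z forward; pixel columns grow to the right and rows downward; lengths in mm; the calibration is good to about 2 mm. A picture is of the moment at which its call begins. There is no depth.
- r.hand_in(): hands the job in; it is judged then, once.
The state is a dict: "time": time; "joint_pos": joint angles; "qd": joint speeds; "joint_efforts": joint torques, N m; "tool_pos": TCP position; "tcp_rot": TCP orientation; "ft_force": force on the tool from outside, world axes, zero at the start; "wrist_torque": the same for the moment, N m; "finger_gap": finger opening in mm; "grip_force": force on a finger pad.
Only numpy, scipy, OpenCV 4.12 (cv2) and the standard library are available. Lean on these libraries where they do the work, as an engineer would, in place of code of your own. Each camera call takes 0.05 s, during which the arm holds its last target. There are 200 camera calls.

## Task

The lid of the small bench incubator has been left ajar: with the fingertips alone, without gripping or lifting anything, push the lid down until it is fully shut. Then set a fingertip in the slot of the big round fastener on the lid and turn it clockwise (seen from above) as far as it will go, so that the lid is locked, and take the hand away. Leave the dish, bottle, beaker and slides standing round it alone.

Things in the scene. Friction and masses are not known exactly. Their poses are not given: they have to be found in the camera images.
- incubator: White bench incubator, an open-topped case 200 (x) x 220 (y) mm and 81 mm high, fixed to the worktop. Origin: centre of its underside, on the worktop; its front with a black control panel faces its own -x, z is up. The grey lid is hinged along its rear (+x) top edge, and two culture dishes lie inside.
- lid (a joint): Lid angle (rad): 0 fully shut (stop), grows as it opens. Starts 0.2 to 0.5. Hinge line along the incubator's y at its x = +100, z = 81 mm. Grey lid 10 mm thick, 200 mm from hinge to front edge, 220 mm wide; top at z = 91 mm when shut. Stiff hinge: stays at any angle, takes 2 to 4 N at the front to push down, stays shut.
- press_left (a point): Centre of the black rubber press pad (30 x 34 mm) on the lid's top at its front left corner (incubator +y side): 180 mm from the hinge line, 85 mm to the left of the lid's middle. Moves with the lid. A good place to push the lid down.
- press_right (a point): The same pad at the front right corner (incubator -y side).
- fastener (a joint): Turn of the fastener (rad): 0 unlocked (stop), grows CLOCKWISE seen from above, 1.571 locked (stop). Starts 0 to 0.35. Friction 0.1 N m (4 N at 25 mm from the axis); stays where left. A cam tongue below the lid, under the white dot's side, passes beneath a keeper inside the front wall; if turned with the lid up it keeps the lid from shutting.
- dial: The fastener's black dial, 100 mm diameter, on the lid's middle line, axis 145 mm from the hinge line. Origin on the axis at the lid's top surface, z = axis, up when shut. Its top is 18 mm above the lid (z = 109 mm shut). One closed-ended slot, 80 long x 34 wide x 14 mm deep, steel floor 4 mm above the lid, runs along its own y through the axis; a white dot marks the -y end.
- fastener_axis (a point): Point on the fastener's axis at the height of the dial's top. At 0 the white dot points to the incubator's -y (red mark on the lid), the slot lying across the incubator; when locked the dot points to the incubator's front (-x) and the slot's other end to a green mark.
- slot_mark_end (a point): Point inside the slot, 27 mm from the axis towards the white dot, at the height of the dial's top (slot ends 40 mm from the axis).
- slot_far_end (a point): Point inside the slot, 27 mm from the axis on the side away from the white dot, at the height of the dial's top.
- culture_dish: Loose covered culture dish, 90 mm diameter, 17 mm high, origin at the centre of its underside. Leave alone.
- amber_bottle: Loose amber bottle with black cap, 45 mm diameter, 90 mm high, origin under its centre. Leave alone.
- beaker: Loose glass beaker, 66 mm diameter, 85 mm high, origin under its centre. Leave alone.
- slides: Loose banded stack of glass slides, 27 x 76 x 12 mm, origin under its centre. Leave alone.

How it is judged (in metres and radians):
On the way, in this order (a step that is already met when the one before it is completed fails the run):
1. the lid is pushed fully shut while the fastener is still unlocked (value of joint lid below 0.03 rad and value of joint fastener below 0.6 rad), for 0.1 s.
2. the fastener is being turned by a fingertip in its slot, with the lid shut (value of joint lid below 0.03 rad and value of joint fastener above 0.7 rad and contact force between the fingers and dial above 0.3 N and horizontal distance between the grasp point and fastener_axis below 0.05 m), for 0.02 s.
At the end, for the whole second after the job is handed in: The lid is shut (within 0.03 rad), the fastener is turned clockwise to its locked stop (at least 1.40 of 1.57 rad) and at rest, and the dish, bottle, beaker and slides are within 15 mm of where they stood (value of joint lid below 0.03 rad and value of joint fastener above 1.4 rad and velocity of joint fastener below 0.05 rad/s and distance of each of culture_dish, amber_bottle, beaker, slides from where it was at the start of the episode below 0.015 m); the robot touches nothing.
It fails at once if the culture dish is knocked, shoved or lifted (more than 15 mm) (distance of culture_dish from where it was at the start of the episode above 0.015 m).
It fails at once if the amber bottle is knocked, shoved or lifted (more than 15 mm) (distance of amber_bottle from where it was at the start of the episode above 0.015 m).
It fails at once if the beaker is knocked, shoved or lifted (more than 15 mm) (distance of beaker from where it was at the start of the episode above 0.015 m).
It fails at once if the stack of slides is knocked, shoved or lifted (more than 15 mm) (distance of slides from where it was at the start of the episode above 0.015 m).
It fails at once if the lid is lifted or swung further open instead of pushed shut (past 0.65 rad) (value of joint lid above 0.65 rad).
It also fails if it takes over 45 s, if anything falls off the work surface, if the arm or the gripper's body presses on something with over 40 N, if the wrist force passes 120 N, or if a joint passes its speed limit or range.

## Working session

There is one attempt and no reset: what is moved stays moved. The work goes in short steps, Python scripts to look and compute and a tool call to move; the robot and the scene stay as the last step left them, time stands still between calls to the robot, and variables do not carry over. Pictures are saved under pics/ and viewed, at most 10 in all, crops included, and the job is handed in when it is done.

Besides the shell and the picture viewer there is one more tool, called as name(argument=value, ...) on one line, values as JSON. apply_moves: Moves the arm, as the interface text tells. Its arguments: {"type":"object","properties":{"angular":{"type":"array"},"travel":{"type":"array"},"jaw":{"type":"array"},"force":{"type":"number"}},"required":["angular","travel","jaw"]}

```bash
mkdir -p pics
python3 - <<'E'
from bench import r
import cv2,numpy as np,pickle
for n in("scene","top"):
    s=r.snapshot(n); pickle.dump(s,open(n+".pkl","wb"))
    cv2.imwrite(f"pics/{n}0.png",cv2.resize(s["color"][:,:,::-1],(800,600),interpolation=cv2.INTER_CUBIC))
    print(n,s["fx"],s["cx"],s["cy"],np.round(s["R"],3).tolist(),np.round(s["t"],1))
print(r.sense(),r.tcp_to_tips)
E
```

```text
scene 456.73582131680706 254.88451696679837 187.79221924150733 [[0.869, -0.494, 0.015], [-0.376, -0.681, -0.629], [0.321, 0.541, -0.778]] [-364.7  382.1 1149.3]
top 416.15937867222283 247.9294420980538 192.7814746379838 [[-0.015, -1.0, 0.009], [-0.994, 0.014, -0.106], [0.105, -0.01, -0.994]] [ 199.5  535.3 1349.9]
{'time': 0.1, 'joint_pos': array([ 7.24570605e+01,  7.51074131e+00,  8.53238841e+01,  5.96233239e-05,
        8.72627440e+01, -4.89461890e+00]), 'qd': array([-0.08023757, -0.07392503, -0.03617707, -0.02149408, -0.0124422 ,
       -0.04098773]), 'joint_efforts': array([ 1.71188902e-03, -5.70953357e+01, -5.01939583e+01, -1.49478869e-04,
        8.16262123e-03, -7.38570225e-05]), 'tool_pos': array([131.23288791, 584.9960225 , 255.34162907]), 'tcp_rot': array([-1.79902991e+02, -8.36721593e-03,  1.67351669e+02]), 'ft_force': array([ 0.45584241, -0.10282822, -0.12818073]), 'wrist_torque': array([ 0.01956957, -0.01975907, -0.0398347 ]), 'grip_force': 0.0, 'finger_gap': 85.43463698325075} 25.0
```

View pics/scene0.png

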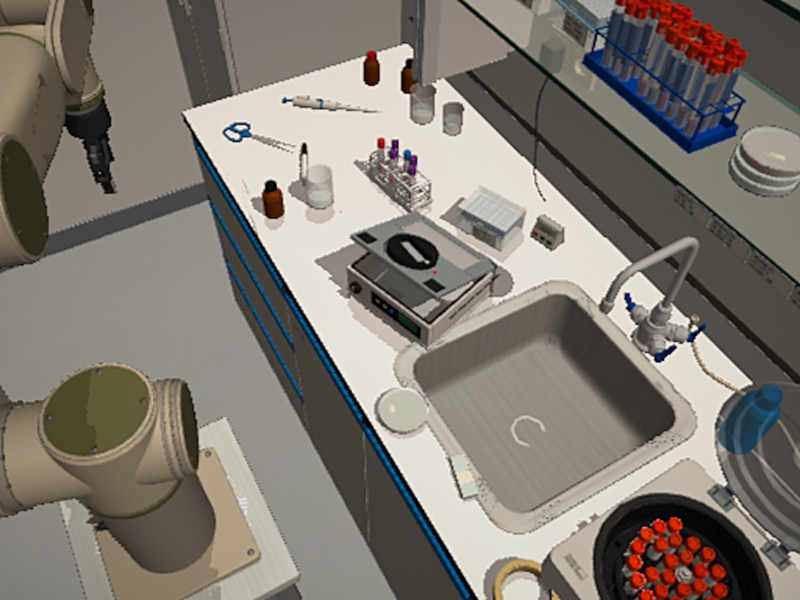

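View pics/top0.png

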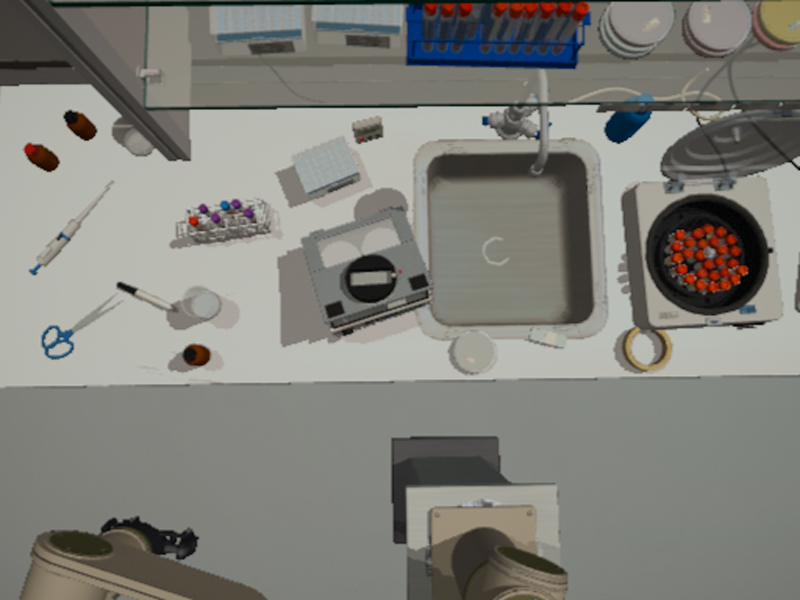

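The scene view shows the incubator around (420,275) with the lid ajar. In the top view it is around (368,272), with the dish, bottle, beaker and slides clear of it. I'll enlarge both crops to fit the pose.

Run:
```python
import pickle,cv2,numpy as np
s=pickle.load(open("scene.pkl","rb"))["color"][125:225,200:330,::-1]
cv2.imwrite("pics/c1.png",cv2.resize(s,None,fx=6,fy=6,interpolation=cv2.INTER_CUBIC))
s=pickle.load(open("top.pkl","rb"))["color"][125:220,180:290,::-1]
cv2.imwrite("pics/c2.png",cv2.resize(s,None,fx=6,fy=6,interpolation=cv2.INTER_CUBIC))
```

```text
(no output)
```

View pics/c1.png

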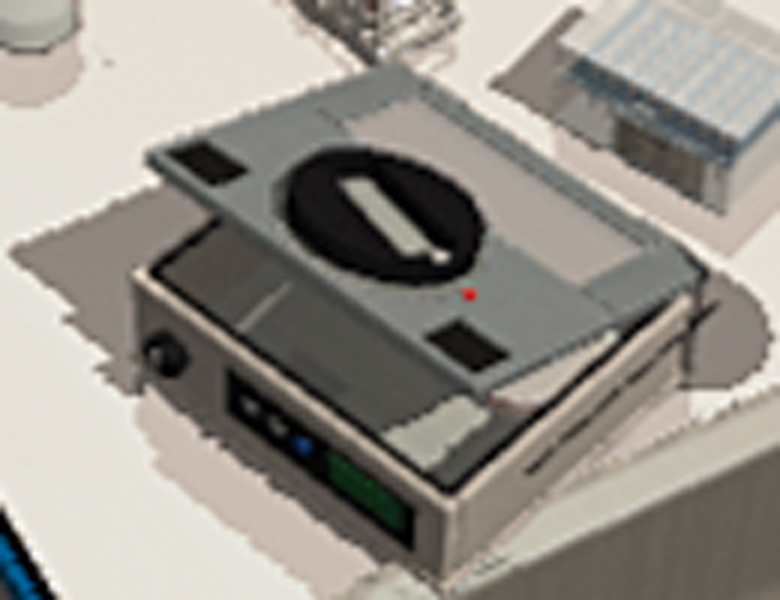

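View pics/c2.png

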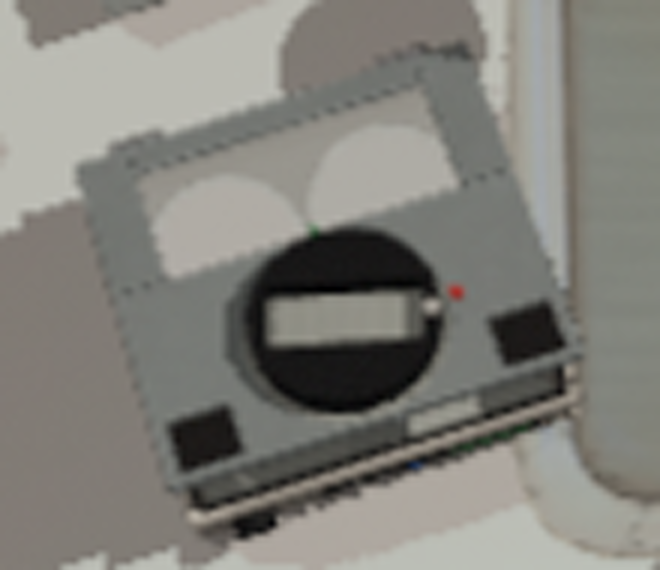

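The crops give me both pads, the case's front top corners, the dial centre, the dot and the lid corners. I'll fit x, y, yaw, lid and fastener to these points.

```bash
cat > fit.py <<'E'
import pickle,numpy as np
from scipy.optimize import least_squares
C={n:pickle.load(open(n+".pkl","rb")) for n in("scene","top")}
def proj(n,X):
    s=C[n];c=s["R"]@X+np.ravel(s["t"]);return np.array([s["fx"]*c[0]/c[2]+s["cx"],s["fy"]*c[1]/c[2]+s["cy"]])
def world(p,q): # incubator->world
    c,s=np.cos(p[2]),np.sin(p[2]);return np.array([p[0]+c*q[0]-s*q[1],p[1]+s*q[0]+c*q[1],q[2]])
def lid(p,d,y,h):
    t=p[3];return world(p,[100-d*np.cos(t)+h*np.sin(t),y,81+d*np.sin(t)+h*np.cos(t)])
def dial(p,rad,h=28): # toward dot
    a=p[4];return lid(p,145+rad*np.sin(a),-rad*np.cos(a),h)
P={"pl":lambda p:lid(p,180,85,11),"pr":lambda p:lid(p,180,-85,11),
"cl":lambda p:world(p,[-100,110,81]),"cr":lambda p:world(p,[-100,-110,81]),
"dc":lambda p:dial(p,0),"dot":lambda p:dial(p,45)}
O={"scene":dict(pl=(208,164),pr=(467,347),cl=(138,272),cr=(452,497),dc=(386,213),dot=(440,257)),
"top":dict(pl=(206,438),pr=(528,331),cl=(192,518),cr=(578,400),dc=(342,320),dot=(432,306))}
off={"scene":(200,125),"top":(180,125)}
def res(p):
    return np.concatenate([proj(n,P[k](p))-((np.array(v)+.5)/6-.5+off[n]) for n in O for k,v in O[n].items()])
if __name__=="__main__":
    f=min((least_squares(res,[130,480+0,y,.35,.15]) for y in(-1.5,0,1.5,3)),key=lambda f:f.cost)
    p=f.x;print(np.round(p,3),np.degrees(p[2]),f.cost);print(np.round(f.fun.reshape(-1,2),1).tolist())
    np.save("p.npy",p)
    for k in P:print(k,P[k](p).round(1))
    q=p.copy();q[3]=0
    for k in P:print("shut",k,P[k](q).round(1))
    print("slotends shut",dial(q,27),dial(q,-27))
E
python3 fit.py
```

```text
[6.03065e+02 2.34418e+02 3.02000e-01 3.18000e-01 2.60000e-01] 17.31197854435896 6.9168630224232235
[[-0.3, 0.6], [-0.6, 0.6], [-1.4, -1.0], [-0.2, 1.3], [-0.1, -1.0], [-0.4, 0.6], [0.0, -0.3], [-0.1, 0.1], [-0.5, 0.5], [1.0, -1.3], [0.2, -1.6], [0.1, -0.5]]
pl [513.3 295.5 147.8]
pr [563.9 133.2 147.8]
cl [474.9 309.7  81. ]
cr [540.3  99.6  81. ]
dc [575.4 225.8 153. ]
dot [577.9 181.  156.6]
shut pl [501.4 291.8  92. ]
shut pr [552.  129.5  92. ]
shut cl [474.9 309.7  81. ]
shut cr [540.3  99.6  81. ]
shut dc [560.1 221.  109. ]
shut dot [562.  176.1 109. ]
slotends shut [561.25237545 194.05129037 109.        ] [558.95417656 248.0023634  109.        ]
```

apply_moves(angular=[[0,0,0],[0,0,0],[0,0,0],[0,0,0],[0,0,0],[0,0,0],[0,0,0],[0,0,0],[0,0,0],[0,0,0],[0,0,0],[0,0,0],[0,0,0]], travel=[[0.94,-0.73,0],[0.94,-0.73,0],[0.94,-0.73,0],[0.94,-0.73,0],[0.94,-0.73,0],[0.94,-0.73,0],[0.94,-0.73,0],[0.94,-0.73,0],[0.94,-0.73,0],[0.94,-0.73,0],[0,0,-0.8],[0,0,-0.8],[0,0,0]], jaw=[0,0,0,0,0,0,0,0,0,0,0,0,0], force=20)

```text
time: 1.72
tool_pos: [505.3, 292.2, 188.5]
tcp_rot: [-179.7, -0.3, 167.3]
ft_force: [-0.8, -0.3, 0.2]
finger_gap: -0.0
grip_force: 0.0
```

Run:
```python
from bench import r
import cv2
s=r.snapshot("scene")["color"][105:225,190:350,::-1]
cv2.imwrite("pics/a1.png",cv2.resize(s,None,fx=5,fy=5,interpolation=cv2.INTER_CUBIC))
q=r.sense();print(q["tool_pos"],q["tcp_rot"],q["ft_force"],q["finger_gap"],r.tcp_to_tips)
```

```text
[506.39187954 292.95267046 191.00952717] [-1.79879877e+02 -1.57599718e-01  1.67344938e+02] [ 0.25666657 -0.3527228   0.20561585] 0.16083836811155028 25.0
```

View pics/a1.png

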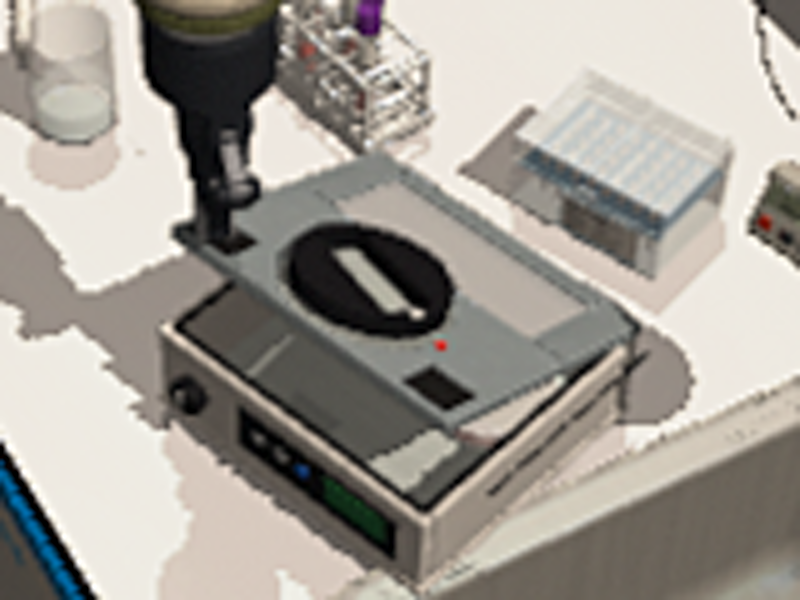

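The shut fingertips are at (215,235), just above the left pad, as planned. I'll push straight down.

apply_moves(angular=[[0,0,0],[0,0,0],[0,0,0],[0,0,0],[0,0,0],[0,0,0],[0,0,0],[0,0,0],[0,0,0],[0,0,0]], travel=[[0,0,-0.2],[0,0,-0.2],[0,0,-0.2],[0,0,-0.2],[0,0,-0.2],[0,0,-0.2],[0,0,-0.2],[0,0,-0.2],[0,0,-0.2],[0,0,0]], jaw=[0,0,0,0,0,0,0,0,0,0])

```text
time: 3.02
tool_pos: [507.0, 293.2, 119.2]
tcp_rot: [-180.0, -0.1, 167.3]
ft_force: [-0.0, -0.3, -0.5]
finger_gap: -0.4
grip_force: 0.0
```

apply_moves(angular=[[0,0,0],[0,0,0],[0,0,0]], travel=[[0,0,-0.05],[0,0,-0.03],[0,0,0]], jaw=[0,0,0])

```text
time: 3.4
tool_pos: [507.5, 293.5, 117.3]
tcp_rot: [180.0, 0.0, 167.4]
ft_force: [-0.0, -1.1, 1.1]
finger_gap: 0.0
grip_force: 0.3
```

apply_moves(angular=[[0,0,0],[0,0,0],[0,0,0]], travel=[[0,0,-0.05],[0,0,-0.03],[0,0,0]], jaw=[0,0,0])

```text
time: 3.78
tool_pos: [507.6, 293.6, 115.9]
tcp_rot: [180.0, 0.0, 167.4]
ft_force: [-7.6, -3.5, 15.4]
finger_gap: -0.0
grip_force: 8.0
```

Run:
```python
from bench import r
import cv2
s=r.snapshot("scene")["color"][105:225,190:350,::-1]
cv2.imwrite("pics/a2.png",cv2.resize(s,None,fx=5,fy=5,interpolation=cv2.INTER_CUBIC))
q=r.sense();print(q["tool_pos"],q["ft_force"])
```

```text
[507.62688001 293.60132417 115.91510159] [-7.75477586 -3.77766625 16.3451961 ]
```

View pics/a2.png

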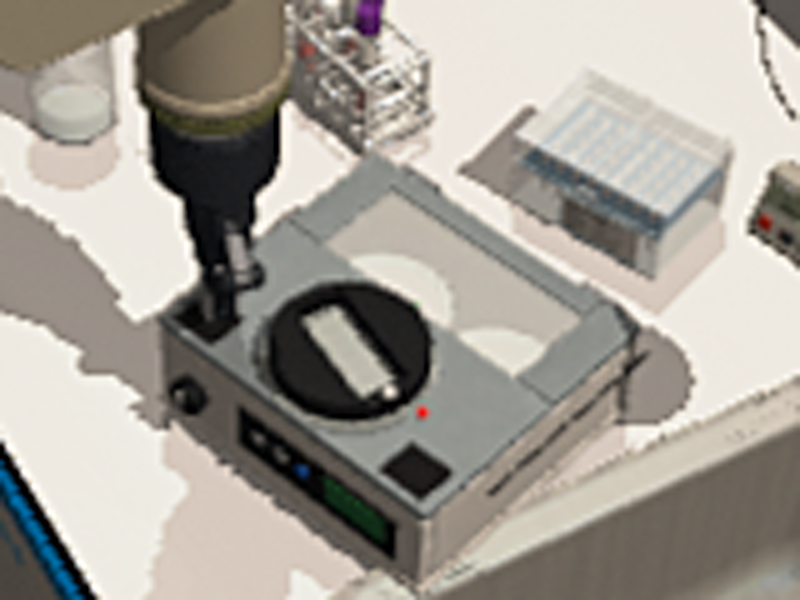

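The lid is fully shut: its front edge sits on the case at (165,320) to (415,515), with 16 N at the stop. Next I'll rise, go over the dial, align with the slot and half-open the fingers.

apply_moves(angular=[[0,0,0],[0,0,0],[0,0,0.94],[0,0,0.94],[0,0,0],[0,0,0],[0,0,0],[0,0,0]], travel=[[0,0,0.7],[0,0,0.7],[0.66,-0.91,0],[0.66,-0.91,0],[0,0,0],[0,0,0],[0,0,0],[0,0,0]], jaw=[0,0,0.4,0.4,0.4,0.4,0.4,0.4])

```text
time: 4.82
tool_pos: [559.7, 221.5, 169.8]
tcp_rot: [180.0, -0.0, -177.6]
ft_force: [-0.6, -0.3, -0.5]
finger_gap: 33.9
grip_force: 0.0
```

Run:
```python
from bench import r
import cv2,numpy as np
from fit import *
p=np.load("p.npy");p[3]=0
for k in P: print(k,((proj("scene",P[k](p))-(190,105)+.5)*5-.5).round(1))
s=r.snapshot("scene")["color"][105:225,190:350,::-1]
cv2.imwrite("pics/a3.png",cv2.resize(s,None,fx=5,fy=5,interpolation=cv2.INTER_CUBIC))
q=r.sense();print(q["tool_pos"],q["tcp_rot"],q["finger_gap"],r.tcp_to_tips)
```

```text
pl [209.3 313.1]
pr [417.  465.1]
cl [158.  321.4]
cr [425.5 520.5]
dc [350.9 336.4]
dot [392.  385.9]
[559.76877241 221.41190382 169.87253102] [ 1.79995535e+02 -2.85100754e-03 -1.77559642e+02] 34.19169945707853 25.0
```

View pics/a3.png

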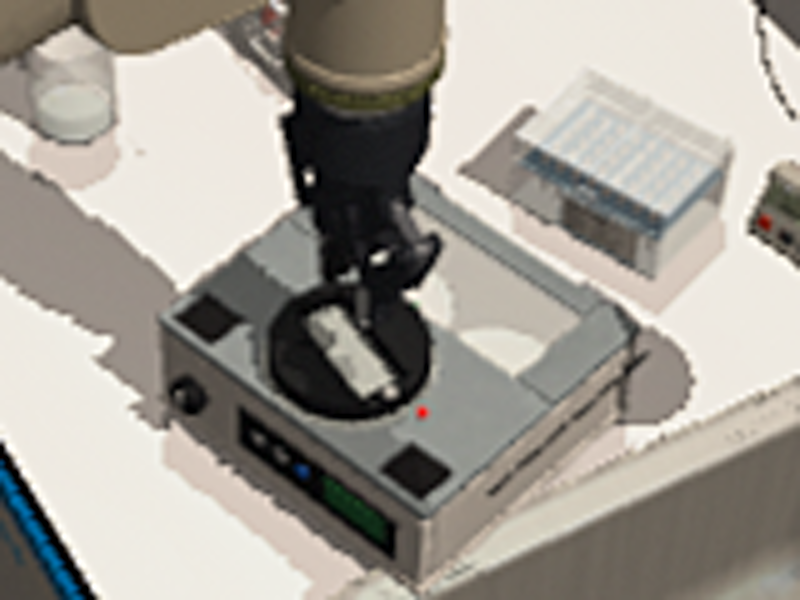

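The fingers straddle the axis above the slot, which runs from (315,315) to (385,390) with the dot at (389,393). The dial looks about 2 mm nearer the front than fitted. I'll shift by that and go down gently.

apply_moves(angular=[[0,0,0],[0,0,0],[0,0,0],[0,0,0],[0,0,0],[0,0,0],[0,0,0],[0,0,0]], travel=[[-0.05,0,-0.4],[0,0,-0.4],[0,0,-0.1],[0,0,-0.1],[0,0,-0.1],[0,0,-0.1],[0,0,0],[0,0,0]], jaw=[0.4,0.4,0.4,0.4,0.4,0.4,0.4,0.4])

```text
time: 5.88
tool_pos: [558.3, 220.7, 122.1]
tcp_rot: [180.0, 0.0, -177.6]
ft_force: [-0.3, 1.0, 0.4]
finger_gap: 33.7
grip_force: 0.0
```

apply_moves(angular=[[0,0,-0.7],[0,0,-0.7],[0,0,-0.7],[0,0,-0.7]], travel=[[0,0,0],[0,0,0],[0,0,0],[0,0,0]], jaw=[0.4,0.4,0.4,0.4])

```text
time: 6.38
tool_pos: [557.7, 221.2, 122.1]
tcp_rot: [180.0, -0.1, 159.8]
ft_force: [-3.3, 2.1, 1.5]
finger_gap: 34.2
grip_force: 1.8
```

```bash
python3 -c "
from bench import r
q=r.sense();print(q['tool_pos'],q['tcp_rot'],q['ft_force'],q['wrist_torque'])"
```

```text
[557.71935365 221.21509741 122.12474137] [ 1.79972165e+02 -6.21253856e-02  1.59825875e+02] [-3.34261981  2.05125926  1.46575243] [0.39367612 0.50130203 0.13595086]
```

apply_moves(angular=[[0,0,-0.7],[0,0,-0.7],[0,0,-0.7],[0,0,-0.7],[0,0,-0.7],[0,0,-0.7],[0,0,-0.7],[0,0,-0.7],[0,0,-0.7],[0,0,-0.7],[0,0,-0.7],[0,0,0]], travel=[[0,0,0],[0,0,0],[0,0,0],[0,0,0],[0,0,0],[0,0,0],[0,0,0],[0,0,0],[0,0,0],[0,0,0],[0,0,0],[0,0,0]], jaw=[0.4,0.4,0.4,0.4,0.4,0.4,0.4,0.4,0.4,0.4,0.4,0.4])

```text
time: 7.88
tool_pos: [558.3, 220.8, 122.2]
tcp_rot: [180.0, -0.0, 98.4]
ft_force: [-0.3, -0.2, -0.3]
finger_gap: 34.1
grip_force: 0.3
```

```bash
python3 -c "
from bench import r
q=r.sense();print(q['tool_pos'],q['tcp_rot'],q['ft_force'],q['wrist_torque'])"
```

```text
[558.30294618 220.83597515 122.19760849] [ 1.79974462e+02 -1.35684377e-02  9.84286444e+01] [-0.29193315 -0.17594125 -0.29510141] [ 0.07331352  0.08514592 -0.01032367]
```

Little torque yet, so the stop isn't reached. I'll turn further in small steps.

apply_moves(angular=[[0,0,-0.5],[0,0,-0.5]], travel=[[0,0,0],[0,0,0]], jaw=[0.4,0.4])

```text
time: 8.12
tool_pos: [558.3, 220.8, 122.2]
tcp_rot: [180.0, -0.0, 90.4]
ft_force: [0.2, 0.8, 0.3]
finger_gap: 34.2
grip_force: 7.0
```

```bash
python3 -c "
from bench import r
q=r.sense();print(q['tool_pos'],q['tcp_rot'],q['ft_force'],q['wrist_torque'])"
```

```text
[558.29712506 220.79550293 122.17198444] [ 1.79978891e+02 -1.31325422e-02  9.04281091e+01] [0.19589258 0.82488504 0.29584939] [0.10519208 0.0128292  0.46707497]
```

apply_moves(angular=[[0,0,-0.5],[0,0,-0.5]], travel=[[0,0,0],[0,0,0]], jaw=[0.4,0.4])

```text
time: 8.38
tool_pos: [558.2, 220.8, 122.8]
tcp_rot: [180.0, 0.0, 82.6]
ft_force: [-3.1, -1.5, 5.1]
finger_gap: 34.2
grip_force: 88.6
```

```bash
python3 -c "
from bench import r
q=r.sense();print(q['tool_pos'],q['tcp_rot'],q['ft_force'],q['wrist_torque'])"
```

```text
[558.24577184 220.80773794 122.77572748] [1.79967741e+02 2.55829751e-02 8.25833275e+01] [-3.09096598 -1.54813853  5.11997147] [-0.12397298  0.4625947   3.02372825]
```

The torque rose to 3 N m, so it is at the stop. I'll unload by turning back to the middle of the slot's play, then lift straight out.

apply_moves(angular=[[0,0,0.5],[0,0,0.5],[0,0,0.5],[0,0,0.5],[0,0,0],[0,0,0],[0,0,0],[0,0,0],[0,0,0],[0,0,0],[0,0,0],[0,0,0],[0,0,0],[0,0,0]], travel=[[0,0,0],[0,0,0],[0,0,0],[0,0,0],[0,0,0.2],[0,0,0.5],[0,0,1],[0,0,1],[0,0,1],[-1,0.7,0],[-1,0.7,0],[-1,0.7,0],[-1,0.7,0],[0,0,0]], jaw=[0.4,0.4,0.4,0.4,0.4,0.4,0.4,0.4,0.4,0.4,0.4,0.4,0.4,0.4])

```text
time: 10.12
tool_pos: [396.2, 334.6, 272.0]
tcp_rot: [179.9, -0.1, 98.6]
ft_force: [0.4, -0.4, -0.0]
finger_gap: 34.0
grip_force: 0.0
```

Run:
```python
from bench import r
import cv2,numpy as np
a=r.snapshot("scene")["color"][105:225,190:350,::-1];b=r.snapshot("top")["color"][115:245,110:370,::-1]
cv2.imwrite("pics/a4.png",np.vstack([cv2.resize(a,(400,300)),cv2.resize(b,(600,300))[:,:400]*0+cv2.resize(b,(400,300))]))
q=r.sense();print(q["tool_pos"],q["ft_force"])
```

```text
[398.41127885 332.97987043 271.55956819] [ 1.04465794 -0.06581424 -0.08690608]
```

View pics/a4.png

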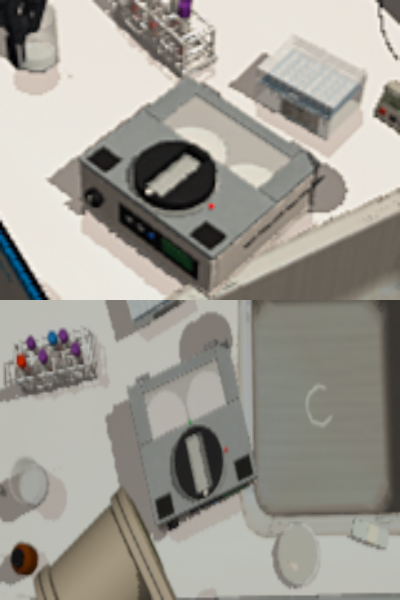

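The lid is shut. The dot points to the front, at (150,190) in the scene view and (205,490) in the top view, and the slot's other end is at the green mark. The hand is clear and the loose items are undisturbed, so I'm handing in.

```bash
python3 -c "
from bench import r
print(r.hand_in())"
```

```text
the job is handed in; nothing more can be done
None
```

The lid is pushed fully shut, the fastener is turned clockwise to its locked stop, the hand is clear and the loose items were left alone; the job is handed in, but no verdict was returned.

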